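# Pop the cap off a powder pot with the cap puller

### The job

On the gilding bench, take the forked cap puller, hook its fork under the wide rim of the mushroom cap on the tall powder pot, and pull straight up until the cap pops off, without touching the cap with the gripper. Keep the cap upright on the fork and set it down gently, standing on its foot, on the square white tile; then slide the fork clear and stand the puller on the bench again, let go of it, and leave the other things where they are.

Things in the scene. Friction and masses are not known exactly. Their poses are not given: they have to be found in the camera images.
- pot_rim (a point): Centre of the flat top rim of the tall powder pot, 60 mm above the bench. The cap plugs its 42 mm mouth, held by three sprung balls inside; it gives way with a pop at a straight upward pull of roughly 7 to 12 N, weight included, and is clear of the mouth after 16 mm.
- cap_foot (a point): Middle of the underside of the black plastic mushroom cap, the foot it stands on when set down; z up. Round, 48 mm high. Heights above the foot: plug 39 mm in diameter to 16 mm (foot face 36 mm wide), neck 48 mm in diameter from 16 to 36 mm, wide rim 84 mm in diameter from 36 to 44 mm, then a 60 mm disc to 48 mm.
- puller_grip (a point): Middle of the puller's wooden grip block, 80 mm above the puller's underside, straight above the middle of the fork's slot; z up, x points the way the fork opens. Block: 40 mm along x, 20 mm across y (grip it across y), from 52 to 102 mm above the underside.
- puller: Steel C-frame puller, 0.35 kg, standing on its fork; origin on its underside below the grip, axes as puller_grip. Fork: 2 prongs 12 mm wide, 6 mm thick, at the underside, slot 58 mm wide, from 52 mm behind the axis to 32 mm ahead. Back plate 82 mm wide, front face 46 mm behind the axis. Bridge plate 40 mm wide, 46 to 52 mm up, from back plate to 14 mm ahead.
- pot: Tall powder pot: plain aluminium cylinder, 90 mm in diameter, 60 mm high, screwed to the bench in one of three places; origin in the middle of its underside. A flat steel foot strap lies under it.
- cap: The whole cap, about 0.2 kg; origin and axes as point cap_foot. Seated in the pot, its foot is 16 mm below the pot's rim, its neck rests on that rim, and a free gap 20 mm high is left all round between the pot's rim and the underside of the cap's wide rim, for the fork.
- tile: Square white glazed tile, 120 x 120 x 8 mm, fixed flat on the bench in one of three places; origin in the middle of its underside.
- tile_top (a point): Middle of the tile's upper face, 8 mm above the bench.
- squat_pot: Not to be opened: lower aluminium pot with a domed black lid lying close on it, 94 mm in diameter, 48 mm high, fixed, in one of three places. Origin in the middle of its underside.
- jar: Bystander: amber glass jar with a black lid, 64 mm in diameter, 85 mm high; origin under its middle.
- leaf_box: Bystander: open clear plastic box of leaf, 85 x 65 x 28 mm; origin under its middle.
- spatula: Bystander: spatula lying flat, 170 mm long, its length along x; origin under its middle.
- spoon: Bystander: spoon lying flat, 150 mm long, its length along x; origin under its middle.
- brush: Bystander: flat brush, 180 mm long, its length along x; origin under its middle.
- dish: Bystander: shallow white bowl, 90 mm in diameter, 30 mm high; origin under its middle.
- weight: Bystander: brass paperweight, a cylinder 50 mm in diameter, 35 mm high; origin under its middle.
Mind the look-alikes: they are no part of the job. What is shaped like the puller but turquoise is not meant. What is shaped like the pot but blue is not meant.

How it is judged:
On the way:
1. the cap is out of the pot, upright and carried on the puller's fork, its foot at least 10 mm above the pot's rim (z of cap_foot in the frame of pot_rim above 0.01 m and contact force between puller and cap above 0.3 N and angle between cap's own z axis and vertical below 0.3 rad), for 0.2 s.
At the end, for the whole second after the job is handed in: The cap stands still and upright (0.1 rad) on its foot on the tile (foot within 55 mm of the tile's middle along each side, at its surface within 4 mm); the puller stands still and upright (0.1 rad) on its fork on the bench (underside within 4 mm of it), clear of the cap (x of cap_foot in the frame of tile_top between -0.055 and 0.055 m and y of cap_foot in the frame of tile_top between -0.055 and 0.055 m and z of cap_foot in the frame of tile_top between -0.004 and 0.004 m and angle between each of cap, puller's own z axis and vertical below 0.1 rad and linear speed of each of cap, puller below 0.02 m/s and height (world z) of puller between -0.004 and 0.004 m and contact force between puller and cap below 0.1 N); the robot touches nothing.
It fails at once if the gripper or arm touches the cap (over 1 N) (contact force between any of the fingers, the arm and cap above 1 N).
It fails at once if the cap is tipped by more than 0.45 rad (angle between cap's own z axis and vertical above 0.45 rad).
It fails at once if the cap is dropped or banged on the tile (over 30 N) (contact force between cap and tile above 30 N).
It fails at once if a bystander is moved by more than 30 mm (distance of any of jar, leaf_box, spatula, spoon, brush, dish, weight from where it was at the start of the episode above 0.03 m).
It also fails if it takes over 72 s, if anything falls off the work surface, if the arm or the gripper's body presses on something with over 40 N, if the wrist force passes 120 N, or if a joint passes its speed limit or range.

### The arm

A 6-joint arm with a two-finger parallel gripper is mounted at the origin on the work surface. World frame = base frame: x ahead of the robot, y to its left, z up, the work surface at z = 0. Lengths are in m, angles in rad, forces in N, time in s.
With the tool pointing down it reaches from about 0.225 to 0.725 m from the base axis. Payload 3.1 kg.
Tool frame: the origin (TCP) lies at the very end of the fingers, on their centre line; the grasp point (between the pads) lies 19 mm behind it; z points along the fingers, y is the line along which they close (so a half turn about z gives the same grasp; the last joint's range is limited). The gripper opens to 85 mm and grips with 20 to 120 N. Pads are 22 mm wide; open, the fingers measure 114 mm over their backs; the gripper's body (76 mm by 85 mm) begins 54 mm behind the grasp point. The pads swing forward as they close: fully open they stand 13 mm farther back than shut.
Start: joints at [1.098, 0.048, 0.099, 1.622, 0, 1.443], TCP at [0.177, 0.494, 0.231] pointing down, gripper open.
Joint ranges: [-2.91, 2.91], [-0.99, 1.94], [-1.21, 1.42], [-2.12, 2.29], [-1.49, 1.47], [-3.14, 3.14]. Speed limits (rad/s): [2.79, 2.79, 3.14, 3.14, 3.14, 3.14].

### API

Orientations are given as a 3x3 rotation matrix whose columns are the frame's x, y, z axes.
In Python, from bench import * gives the robot as it stands. The module is installed in compiled form; this text tells all that it offers.
- The arm moves only by the tool drive_tool, never from a script. Its argument "series" is a list of rows, each an object with "rot": the turn, a rotation vector about the tool's x, y, z in degrees, a list of three; "translation": the shift along the tool's x, y, z in cm, a list of three; "grip": the opening, from 0 (shut) to 1 (fully open). In form: [{"rot": [wx, wy, wz], "translation": [tx, ty, tz], "grip": grip}, ...]. A call has 1 to 5 rows; each row is the pose to reach, as a shift and turn from the pose commanded when the call began, along the tool's axes at that moment; what a row does not reach only later rows make up. A row lasts 1/8 s, in which the tool goes at most 62.5 mm and 10.7 degrees, less where a joint would pass 70% of its speed; a pose out of reach is approached as far as the arm can. A call with a gripper value outside its range is refused whole. The fingers move at their own pace and stop on an object; "grip_force" is the grip in N (left out, the last holds). Time passes only in rows, so rows that repeat a pose let the fingers close. It gives the time, the measured TCP pose, the force, the opening and the grip force at its end, in the units of the state.
- state(): the state, without advancing time (a new reading comes with each control period).
- snapshot(name): name is "scene" or "top" or "wrist"; returns the picture (420x560x3 uint8, red, green, blue); there is no depth.
- calibration(name): a dict with "camera_matrix" (3x3 intrinsics, pixels), "T" (4x4, takes a point from camera to world coordinates). Camera axes: x right, y up, looking along -z (the intrinsics and any distortion apply to the point x, -y, -z); pixel columns grow to the right and rows downward; lengths in m; the calibration is good to about 2 mm. A picture is of the moment at which its call begins: read the wrist's pose just before it. calibration takes no time and is no camera call; for the wrist camera it gives the pose at the moment of the call.
- hand_in(): hands the job in; it is judged then, once.
Trained networks look in the newest picture that a camera, given by its name, has taken for a name from the list of things; names that differ only in an ending like _2 or _b are one class to them, and where a whole thing is asked for, a point or a joint stands for the part that bears it (a point fixed in the world has none). Each returns a list of dicts, best first, with "score" (0 to 1); they miss things now and then, are a little off and sometimes report something else, mostly with a low value. They report only what shows in the picture. A call takes as long as a camera call. They do not tell look-alikes from the thing itself.
- silhouettes(name, camera): "region" (420x560 bool, what is visible of it) and "extent" ([centre column, centre row, width, height] in pixels, round what is visible of it).
The state is a dict: "clock": time; "joints": joint angles; "joint_velocities": joint speeds; "joint_torque": joint torques, N m; "eef_pos": TCP position; "tool_rot": TCP orientation; "contact_force": force on the tool from outside, world axes, zero at the start; "moment": the same for the moment, N m; "finger_gap": finger opening in m; "finger_force": force on a finger pad.
Only numpy, scipy, OpenCV 4.12 (cv2) and the standard library are available. Lean on these libraries where they do the work, as an engineer would, in place of code of your own. Each camera call takes 0.05 s, during which the arm holds its last target. There are 200 camera calls.

## Working session

There is one attempt and no reset: what is moved stays moved. The work goes in short steps, Python scripts to look and compute and a tool call to move; the robot and the scene stay as the last step left them, time stands still between calls to the robot, and variables do not carry over. Pictures are saved under pics/ and viewed, at most 13 in all, crops included, and the job is handed in when it is done.

Besides the shell and the picture viewer there is one more tool, called after "Call:" by a JSON object that holds its "method" and its "body", one argument or row to a line. drive_tool: Moves the arm, as the interface text tells. Its arguments: {"type":"object","properties":{"series":{"type":"array"},"grip_force":{"type":"number"}},"required":["series"]}

```bash
mkdir -p pics
cat > h.py <<'E'
from bench import *
import numpy as np, cv2
def ray(cam,u,v,C=None):
    C=C or calibration(cam);K=np.array(C["camera_matrix"]);T=np.array(C["T"])
    d=np.linalg.inv(K)@[u,v,1]; d=T[:3,:3]@[d[0],-d[1],-d[2]]
    return T[:3,3],d/np.linalg.norm(d)
def onz(cam,u,v,z,C=None):
    o,d=ray(cam,u,v,C); return o+d*(z-o[2])/d[2]
def proj(cam,P,C=None):
    C=C or calibration(cam);K=np.array(C["camera_matrix"]);T=np.linalg.inv(np.array(C["T"]))
    p=T[:3,:3]@P+T[:3,3]; q=K@[p[0],-p[1],-p[2]]; return q[:2]/q[2]
E
python3 - <<'E'
from h import *
s=state();print(s["clock"],s["eef_pos"],s["tool_rot"],s["contact_force"])
for c in("top","scene"):
    im=snapshot(c); cv2.imwrite(f"pics/{c}0.png",cv2.resize(im[:,:,::-1],(800,600)))
    C=calibration(c);print(c,np.round(C["T"],3).tolist(),np.round(C["camera_matrix"],1).tolist(),[k for k in C])
    for n in("puller","pot","cap","tile","squat_pot"):
        for r in silhouettes(n,c)[:3]:
            e=r["extent"]; print(n,round(r["score"],2),np.round(e),np.round(onz(c,e[0],e[1],0.05),3))
E
```

```text
0.0 [0.17717566 0.49355478 0.23011189] [[-9.41150904e-01  3.37984955e-01 -1.07087022e-03]
 [ 3.37986518e-01  9.41148625e-01 -2.09281874e-03]
 [ 3.00506784e-04 -2.33159795e-03 -9.99997237e-01]] [-0.57611794 -0.15252462 -0.11344741]
top [[0.024, 0.991, -0.133, 0.339], [-1.0, 0.023, -0.006, 0.013], [-0.003, 0.133, 0.991, 1.554], [0.0, 0.0, 0.0, 1.0]] [[458.4, 0.0, 278.4], [0.0, 458.4, 214.1], [0.0, 0.0, 1.0]] ['camera_matrix', 'T']
puller 0.95 [278. 247.  32.  37.] [0.431 0.021 0.05 ]
puller 0.56 [238. 273.  27.  24.] [0.346 0.147 0.05 ]
puller 0.15 [408. 179.  43.  39.] [ 0.669 -0.408  0.05 ]
pot 0.59 [361. 218.  39.  24.] [ 0.533 -0.251  0.05 ]
pot 0.57 [412. 232.  35.  31.] [ 0.492 -0.419  0.05 ]
cap 0.75 [369. 212.  27.  24.] [ 0.554 -0.278  0.05 ]
cap 0.73 [287. 183.  42.  44.] [ 0.645 -0.006  0.05 ]
cap 0.2 [240. 194.  19.  47.] [0.604 0.151 0.05 ]
tile 0.79 [287. 186.  39.  41.] [ 0.635 -0.005  0.05 ]
tile 0.63 [362. 219.  37.  26.] [ 0.532 -0.255  0.05 ]
tile 0.47 [150. 283.  27.  26.] [0.306 0.432 0.05 ]
squat_pot 0.83 [206. 220.  26.  28.] [0.517 0.261 0.05 ]
scene [[0.828, -0.473, 0.302, 0.865], [0.561, 0.695, -0.45, -0.484], [0.003, 0.542, 0.84, 1.016], [0.0, 0.0, 0.0, 1.0]] [[406.8, 0.0, 285.9], [0.0, 406.8, 202.1], [0.0, 0.0, 1.0]] ['camera_matrix', 'T']
puller 0.79 [262. 149.  37.  41.] [0.349 0.151 0.05 ]
puller 0.67 [228. 288.  34.  34.] [ 0.541 -0.258  0.05 ]
puller 0.63 [263. 199.  34.  34.] [0.459 0.004 0.05 ]
pot 0.92 [230. 299.  38.  44.] [ 0.563 -0.279  0.05 ]
pot 0.78 [170. 344.  41.  54.] [ 0.516 -0.438  0.05 ]
pot 0.25 [320. 313.  39.  42.] [ 0.763 -0.184  0.05 ]
cap 0.87 [229. 286.  34.  35.] [ 0.54  -0.252  0.05 ]
cap 0.2 [264. 199.  33.  40.] [0.461 0.005 0.05 ]
tile 0.62 [314. 242.  55.  47.] [ 0.65 -0.03  0.05]
tile 0.27 [381. 209.  25.  37.] [0.75  0.163 0.05 ]
squat_pot 0.63 [328. 154.  27.  31.] [0.527 0.25  0.05 ]
```

View pics/top0.png

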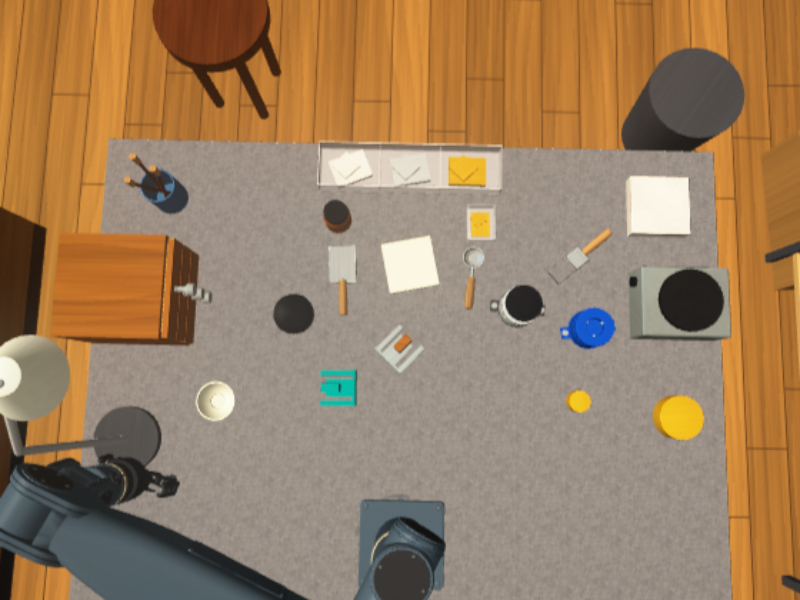

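View pics/scene0.png

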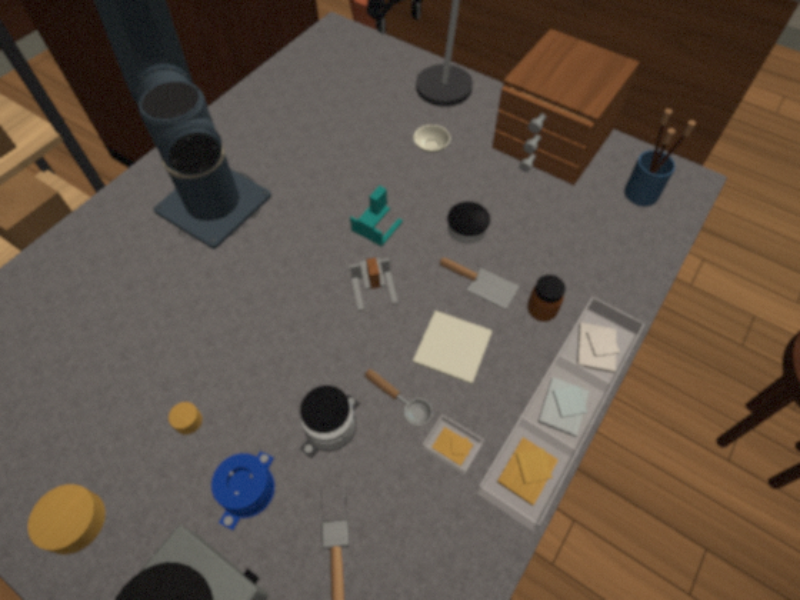

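The top view shows the puller at about (400,348) with its fork opening towards the upper right. The capped pot is at (522,304) and the tile at (410,264). The turquoise puller at (338,388) and the blue pot at (590,328) are the look-alikes.

Run:
```python
from h import *
t=cv2.imread("pics/top0.png") 
a=snapshot("top")[:,:,::-1]; b=snapshot("scene")[:,:,::-1]
A=cv2.resize(a[222:267,255:310],(550,450),interpolation=3)[:, :400];B=cv2.resize(b[175:220,240:280],(400,450),interpolation=3)
cv2.imwrite("pics/c.png",np.hstack([A,B]))
for c,im,w,in (("top",a,(190,235,340,395)),("scene",b,(265,300,205,255))):
    m=np.zeros(im.shape[:2],np.uint8); r0,r1,c0,c1=w
    m[r0:r1,c0:c1]=(im[r0:r1,c0:c1].max(2)<45)
    n,l,st,ce=cv2.connectedComponentsWithStats(m); i=1+st[1:,4].argmax()
    print(c,st[i],ce[i],onz(c,*ce[i],0.089))
for c,im,w in(("top",a,(160,210,262,312)),("scene",b,(210,275,280,350))):
    m=np.zeros(im.shape[:2],np.uint8); r0,r1,c0,c1=w
    m[r0:r1,c0:c1]=(im[r0:r1,c0:c1].min(2)>165)
    n,l,st,ce=cv2.connectedComponentsWithStats(m); i=1+st[1:,4].argmax()
    box=cv2.boxPoints(cv2.minAreaRect(np.argwhere(l==i)[:,::-1].astype(np.float32)))
    print(c,st[i],[np.round(onz(c,*p,.008)[:2],3).tolist() for p in box],onz(c,*ce[i],.008))
```

```text
top [354 200  26  24 473] [366.27272727 211.7653277 ] [ 0.54974938 -0.26156922  0.089     ]
scene [211 270  33  30 796] [226.97738693 285.4321608 ] [ 0.5486227  -0.26390767  0.089     ]
top [ 267  165   41   40 1239] [[0.697, 0.068], [0.722, -0.052], [0.601, -0.076], [0.576, 0.043]] [ 0.64912943 -0.00348906  0.008     ]
scene [318 231  20  16  71] [[0.632, 0.026], [0.677, 0.056], [0.7, 0.015], [0.657, -0.014]] [0.66314248 0.02408543 0.008     ]
```

View pics/c.png

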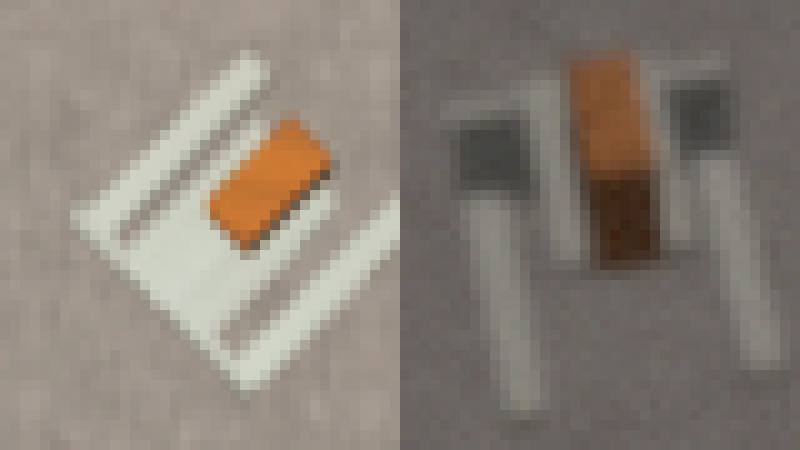

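Call:
{"method": "drive_tool", "body": {
  "series": [
    {"rot": [0, 0, 5], "translation": [-5, -4, -0.5], "grip": 1},
    {"rot": [0, 0, 10], "translation": [-9, -8, -1], "grip": 1},
    {"rot": [0, 0, 15], "translation": [-13, -12, -1.5], "grip": 1},
    {"rot": [0, 0, 20], "translation": [-17, -16, -2], "grip": 1},
    {"rot": [0, 0, 29], "translation": [-21, -20, -2], "grip": 1}
  ]
}}

```text
clock: 1.32
eef_pos: [0.3083, 0.2335, 0.252]
tool_rot: [[-0.656, 0.755, 0.002], [0.755, 0.656, 0.001], [-0.001, 0.002, -1.0]]
contact_force: [0.8, -0.1, -0.5]
finger_gap: 0.0855
finger_force: 0.0
```

Run:
```python
from h import *
s=state();print(s["clock"],s["eef_pos"],s["tool_rot"][:2])
for c,w in(("top",(222,262,262,305)),("scene",(175,225,240,285))):
    im=snapshot(c).astype(int); m=np.zeros(im.shape[:2],np.uint8); r0,r1,c0,c1=w
    q=im[r0:r1,c0:c1]; m[r0:r1,c0:c1]=((q[...,0]-q[...,2])>60)&(q[...,0]>(150 if c=="top" else 100))
    p=np.argwhere(m)[:,::-1].astype(np.float32); R=cv2.minAreaRect(p); b=cv2.boxPoints(R)
    print(c,len(p),R,onz(c,*R[0],.102),[np.round(onz(c,*x,.102)[:2],3).tolist() for x in b])
```

```text
1.325 [0.30828142 0.23346508 0.25203967] [[-0.65611276  0.75465996  0.00209769]
 [ 0.75466256  0.65611248  0.00091339]]
top 80 ((281.2500305175781, 239.75003051757812), (5.656853675842285, 12.020814895629883), 45.0) [0.45195608 0.01041974 0.102     ] [[0.444, 0.03], [0.472, 0.004], [0.46, -0.009], [0.432, 0.017]]
scene 61 ((260.5384521484375, 186.19232177734375), (10.394155502319336, 5.687368392944336), 78.69007110595703) [0.45027127 0.00866762 0.102     ] [[0.433, 0.015], [0.443, 0.027], [0.468, 0.002], [0.457, -0.009]]
```

Call:
{"method": "drive_tool", "body": {
  "series": [
    {"rot": [0, 0, 0], "translation": [-6, -1, 0], "grip": 1},
    {"rot": [0, 0, 0], "translation": [-12, -2, 0], "grip": 1},
    {"rot": [0, 0, 0], "translation": [-18, -3, 0], "grip": 1},
    {"rot": [0, 0, 0], "translation": [-24, -3.6, 0], "grip": 1},
    {"rot": [0, 0, 0], "translation": [-26.2, -3.8, 0], "grip": 1}
  ]
}}

```text
clock: 2.05
eef_pos: [0.4529, 0.011, 0.2508]
tool_rot: [[-0.658, 0.753, -0.0], [0.753, 0.658, 0.0], [0.0, -0.0, -1.0]]
contact_force: [0.7, 0.2, 0.7]
finger_gap: 0.0853
finger_force: 0.0
```

Run:
```python
from h import *
s=state();print(s["clock"],s["eef_pos"],s["tool_rot"][:2])
C=calibration("wrist"); im=snapshot("wrist"); np.save("w.npy",im); cv2.imwrite("pics/w1.png",im[:,:,::-1])
import json; json.dump({k:np.array(v).tolist() for k,v in C.items() if k in("camera_matrix","T")},open("w.json","w"))
print(np.round(C["T"],3).tolist())
```

```text
2.05 [0.45292307 0.01102988 0.25080482] [[-6.57572875e-01  7.53390859e-01 -3.56007984e-04]
 [ 7.53390877e-01  6.57572942e-01  1.10141328e-04]]
[[0.753, -0.634, -0.178, 0.407], [0.658, 0.724, 0.205, 0.063], [-0.001, -0.272, 0.962, 0.395], [0.0, 0.0, 0.0, 1.0]]
```

View pics/w1.png

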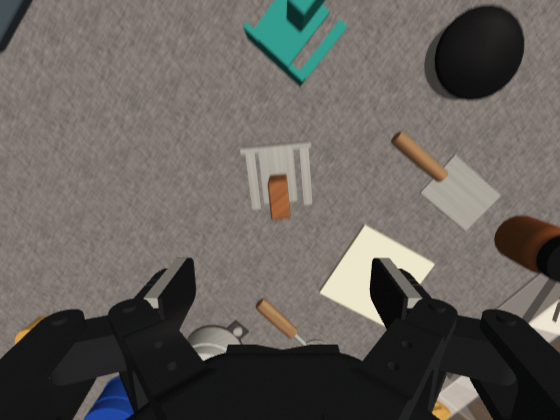

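Run:
```python
from h import *
import json
C=json.load(open("w.json")); im=np.load("w.npy")
print("tcp px",proj("w",np.array([.453,.011,.251]),C))
L=onz("w",256,209,.006,C);R=onz("w",309,204,.006,C);d=L-R;print(L,R,np.linalg.norm(d))
for a in(-44,-47,-50):
    for P in((.451,.0095),):
        t=np.radians(a);x=np.array([np.cos(t),np.sin(t)]);y=np.array([-x[1],x[0]])
        f=lambda X,Y,Z:proj("w",np.r_[np.array(P)+x*X+y*Y,Z],C).round(0)
        print(a,"tips",f(32,35,.006),f(32,-35,.006),"grip top c",f(0,0,.102),"corners",f(20,10,.102) if 0 else f(.02,.01,.102),f(.02,-.01,.102),f(-.02,.01,.102),f(-.02,-.01,.102), "tips",f(.032,.035,.006),f(.032,-.035,.006),"back",f(-.052,.041,.0),f(-.052,-.041,.0))
cv2.imwrite("pics/w1c.png",cv2.resize(im[130:230,220:340,::-1],(720,600),interpolation=3))
```

```text
tcp px [283.1556176 261.9337499]
[ 0.4504713  -0.04188943  0.006     ] [0.50027851 0.01104204 0.006     ] 0.072680798977561
-44 tips [1630. 1208.] [-678. 1210.] grip top c [280. 198.] corners [292. 216.] [273. 217.] [289. 177.] [269. 179.] tips [309. 202.] [257. 207.] back [309. 138.] [246. 144.]
-47 tips [1496. 1211.] [-781. 1208.] grip top c [280. 198.] corners [291. 216.] [271. 217.] [290. 178.] [270. 179.] tips [307. 204.] [256. 205.] back [311. 140.] [248. 142.]
-50 tips [1377. 1213.] [-896. 1205.] grip top c [280. 198.] corners [290. 217.] [270. 216.] [291. 178.] [271. 178.] tips [306. 205.] [255. 204.] back [313. 142.] [250. 140.]
```

View pics/w1c.png

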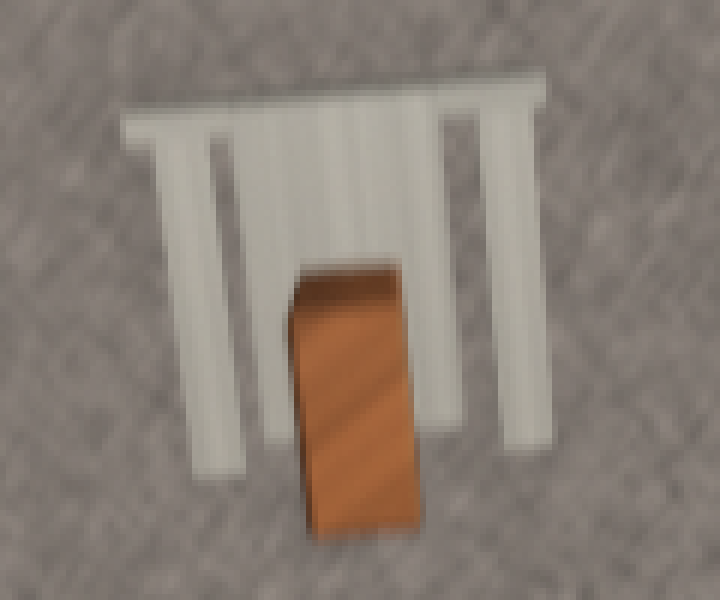

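Crop: the grip's top face is centred at about (280,200) and the prong tips at (256,209) and (308,205). That gives the axis at (0.452, 0.0085) and a yaw of about -43.5°.

Call:
{"method": "drive_tool", "body": {
  "series": [
    {"rot": [0, 0, -5.5], "translation": [-0.1, -0.2, 5], "grip": 1},
    {"rot": [0, 0, -5.5], "translation": [-0.1, -0.2, 10], "grip": 1},
    {"rot": [0, 0, -5.5], "translation": [-0.1, -0.2, 14], "grip": 1},
    {"rot": [0, 0, -5.5], "translation": [-0.1, -0.2, 17.5], "grip": 1},
    {"rot": [0, 0, -5.5], "translation": [-0.1, -0.2, 18.7], "grip": 1}
  ]
}}

```text
clock: 2.72
eef_pos: [0.4484, 0.0125, 0.0619]
tool_rot: [[-0.73, 0.684, -0.005], [0.684, 0.73, 0.001], [0.004, -0.002, -1.0]]
contact_force: [0.3, 0.7, 0.2]
finger_gap: 0.0854
finger_force: 0.0
```

Call:
{"method": "drive_tool", "body": {
  "series": [
    {"rot": [0, 0, 0], "translation": [0, 0, 0], "grip": 0.1},
    {"rot": [0, 0, 0], "translation": [0, 0, 0], "grip": 0.1},
    {"rot": [0, 0, 0], "translation": [0, 0, 0], "grip": 0.1},
    {"rot": [0, 0, 0], "translation": [0, 0, 0], "grip": 0.1},
    {"rot": [0, 0, 0], "translation": [0, 0, 0], "grip": 0.1}
  ],
  "grip_force": 80
}}

```text
clock: 3.35
eef_pos: [0.4516, 0.01, 0.0659]
tool_rot: [[-0.728, 0.686, 0.002], [0.686, 0.728, -0.002], [-0.003, 0.0, -1.0]]
contact_force: [-2.1, -1.6, 6.0]
finger_gap: 0.0191
finger_force: 78.6
```

Call:
{"method": "drive_tool", "body": {
  "series": [
    {"rot": [0, 0, 0], "translation": [0, 0, -3], "grip": 0.1},
    {"rot": [0, 0, 0], "translation": [0, 0, -6.7], "grip": 0.1},
    {"rot": [0, 0, 0], "translation": [-3, -2.5, -6.7], "grip": 0.1},
    {"rot": [0, 0, 0], "translation": [-6.5, -5.4, -6.7], "grip": 0.1},
    {"rot": [0, 0, 0], "translation": [-10, -8.3, -6.7], "grip": 0.1}
  ]
}}

```text
clock: 3.98
eef_pos: [0.4664, -0.1189, 0.1302]
tool_rot: [[-0.729, 0.685, -0.001], [0.685, 0.729, 0.001], [0.002, 0.0, -1.0]]
contact_force: [0.8, -0.1, -4.3]
finger_gap: 0.0193
finger_force: 78.9
```

Call:
{"method": "drive_tool", "body": {
  "series": [
    {"rot": [0, 0, 0], "translation": [-2.5, -2, 0], "grip": 0.1},
    {"rot": [0, 0, 0], "translation": [-4.5, -3.8, 0], "grip": 0.1},
    {"rot": [0, 0, 0], "translation": [-5.8, -4.8, 0], "grip": 0.1},
    {"rot": [0, 0, 0], "translation": [-5.8, -4.8, 0], "grip": 0.1}
  ]
}}

```text
clock: 4.47
eef_pos: [0.4759, -0.1933, 0.1304]
tool_rot: [[-0.727, 0.686, -0.001], [0.686, 0.727, 0.001], [0.002, 0.0, -1.0]]
contact_force: [0.4, 0.5, -4.3]
finger_gap: 0.0193
finger_force: 79.0
```

Run:
```python
from h import *
s=state();print(s["clock"],s["eef_pos"],s["tool_rot"],s["joints"],s["finger_gap"])
import json
C=calibration("wrist"); im=snapshot("wrist"); np.save("w2.npy",im)
json.dump({k:np.array(v).tolist() for k,v in C.items()},open("w2.json","w"))
b=snapshot("scene")
A=cv2.resize(im[:,:,::-1],(480,360));B=cv2.resize(b[210:320,170:290,::-1],(393,360),interpolation=3)[:,:320]
cv2.imwrite("pics/w2.png",np.hstack([A,B]))
```

```text
4.475 [ 0.47589381 -0.19325843  0.13041967] [[-7.27284232e-01  6.86335665e-01 -1.00041225e-03]
 [ 6.86334405e-01  7.27284861e-01  1.34762993e-03]
 [ 1.65251117e-03  2.93492650e-04 -9.99998592e-01]] [-5.16788133e-01  2.12951192e-02 -1.28579735e-01  1.42245709e+00
  6.77349866e-04  2.39649766e-01] 0.019272801289711167
```

View pics/w2.png

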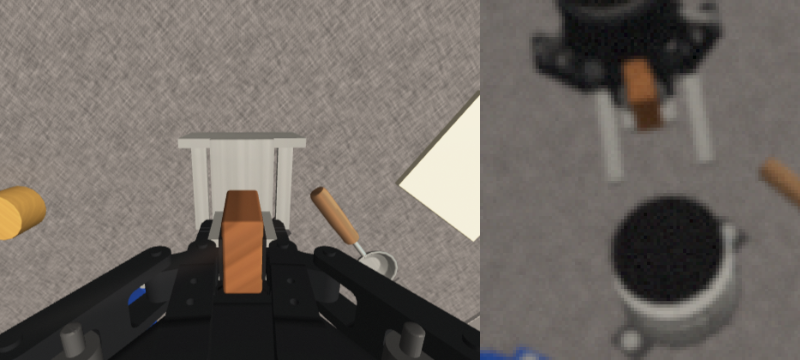

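Run:
```python
from h import *
x=np.array([.727,-.686]);y=np.array([.686,.727]);P=np.array([.4759,-.1933])
for q in((211.2,264.0),(238.7,258.5)):
    w=onz("scene",*q,.068)[:2]-P; print(w@x,w@y)
w=np.array([.549,-.2627])-P; print("cap",w@x,w@y)
b=snapshot("scene");cv2.imwrite("pics/s3.png",cv2.resize(b[225:315,190:290,::-1],(660,594),interpolation=3))
# predicted pixels for axis at TCP, in this crop
for n,v in dict(LtipO=(.032,-.041),LtipI=(.032,-.029),RtipI=(.032,.029),RtipO=(.032,.041)).items():
    print(n,(proj("scene",np.r_[P+x*v[0]+y*v[1],.070])-[190,225])*6.6)
print("cap",[((proj("scene",np.r_[np.array([.549,-.2627])+.042*np.array([np.cos(a),np.sin(a)]),.088])-[190,225])*6.6).round().tolist() for a in np.arange(0,6.3,1.5708/2)])
```

```text
0.02769094189878051 -0.03355523994335076
0.027664078011195695 0.03647279605417294
cap 0.10075210000000004 -0.00030719999999995196
LtipO [121.02599609 269.25589591]
LtipI [152.48849509 262.9631699 ]
RtipI [303.31325119 232.79713426]
RtipO [334.26345903 226.60687016]
cap [[339.0, 460.0], [362.0, 377.0], [318.0, 308.0], [235.0, 292.0], [158.0, 337.0], [131.0, 419.0], [173.0, 491.0], [261.0, 508.0], [339.0, 460.0]]
```

View pics/s3.png

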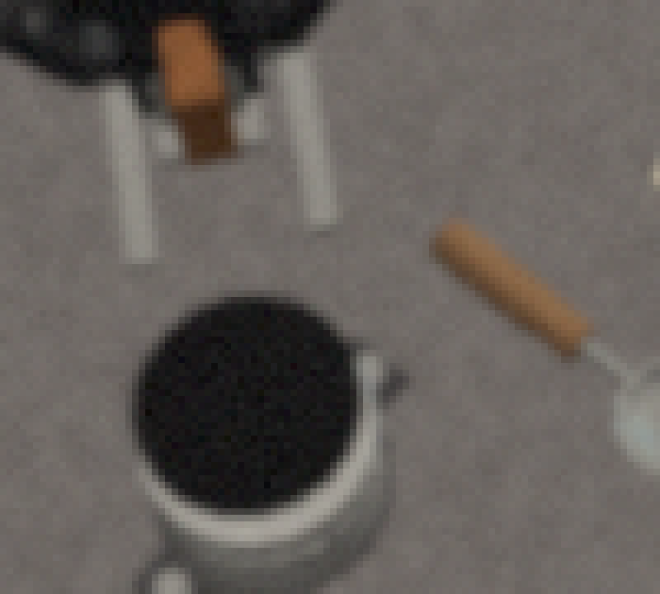

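The scene crop shows the prong tips at (140,262) and (322,225) and the cap centred at (248,403). The fork is within about 1 mm of the cap's axis sideways and level with the gap.

Call:
{"method": "drive_tool", "body": {
  "series": [
    {"rot": [0, 0, 0], "translation": [-0.5, -0.1, -0.3], "grip": 0.1},
    {"rot": [0, 0, 0], "translation": [-2, -0.1, -0.3], "grip": 0.1},
    {"rot": [0, 0, 0], "translation": [-3.5, -0.1, -0.3], "grip": 0.1},
    {"rot": [0, 0, 0], "translation": [-4.5, -0.1, -0.3], "grip": 0.1},
    {"rot": [0, 0, 0], "translation": [-5.5, -0.1, -0.3], "grip": 0.1}
  ]
}}

```text
clock: 5.25
eef_pos: [0.5159, -0.2313, 0.1344]
tool_rot: [[-0.729, 0.685, -0.0], [0.685, 0.729, 0.0], [0.0, 0.0, -1.0]]
contact_force: [0.0, 1.1, -4.2]
finger_gap: 0.0191
finger_force: 78.9
```

Call:
{"method": "drive_tool", "body": {
  "series": [
    {"rot": [0, 0, 0], "translation": [-1, 0, 0], "grip": 0.1},
    {"rot": [0, 0, 0], "translation": [-2, 0, 0], "grip": 0.1},
    {"rot": [0, 0, 0], "translation": [-3, 0, 0], "grip": 0.1},
    {"rot": [0, 0, 0], "translation": [-4, 0, 0], "grip": 0.1},
    {"rot": [0, 0, 0], "translation": [-4.5, 0, 0], "grip": 0.1}
  ]
}}

```text
clock: 5.88
eef_pos: [0.5487, -0.2627, 0.1342]
tool_rot: [[-0.728, 0.685, -0.0], [0.685, 0.728, -0.0], [0.0, -0.0, -1.0]]
contact_force: [0.6, 1.0, -4.8]
finger_gap: 0.019
finger_force: 78.9
```

Run:
```python
from h import *
s=state();print(s["clock"],s["eef_pos"],s["contact_force"],s["moment"])
im=snapshot("wrist"); b=snapshot("scene")
A=cv2.resize(im[:,:,::-1],(480,360));B=cv2.resize(b[240:320,190:270,::-1],(320,320),interpolation=3)
B=cv2.copyMakeBorder(B,0,40,0,0,0)
cv2.imwrite("pics/w4.png",np.hstack([A,B]))
```

```text
5.875 [ 0.54873011 -0.26269772  0.13418615] [ 0.59413289  1.04138016 -4.83576017] [-0.05062099 -0.05750838 -0.01924223]
```

View pics/w4.png

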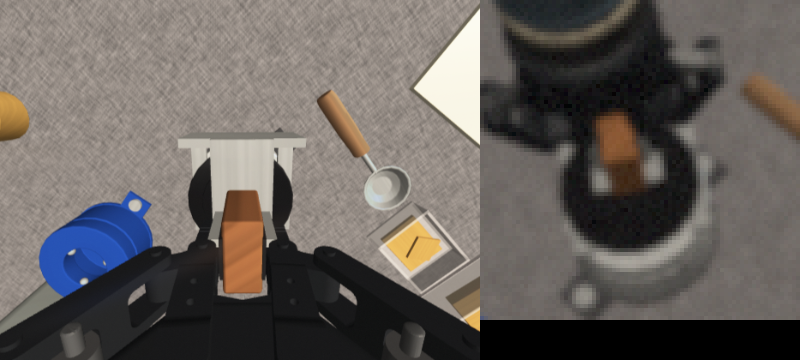

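The fork is under the rim, with the cap's disc centred at about column 240 against the plate's 242, and there is no contact force. I'll pull up now.

Call:
{"method": "drive_tool", "body": {
  "series": [
    {"rot": [0, 0, 0], "translation": [0, 0, -0.4], "grip": 0.1},
    {"rot": [0, 0, 0], "translation": [0, 0, -0.6], "grip": 0.1},
    {"rot": [0, 0, 0], "translation": [0, 0, -0.8], "grip": 0.1},
    {"rot": [0, 0, 0], "translation": [0, 0, -1.0], "grip": 0.1},
    {"rot": [0, 0, 0], "translation": [0, 0, -1.2], "grip": 0.1}
  ],
  "grip_force": 110
}}

```text
clock: 6.6
eef_pos: [0.5472, -0.2615, 0.1443]
tool_rot: [[-0.728, 0.685, -0.003], [0.685, 0.728, 0.002], [0.004, -0.001, -1.0]]
contact_force: [0.0, -0.8, -14.1]
finger_gap: 0.0191
finger_force: 107.6
```

Call:
{"method": "drive_tool", "body": {
  "series": [
    {"rot": [0, 0, 0], "translation": [0, 0, -0.5], "grip": 0.1},
    {"rot": [0, 0, 0], "translation": [0, 0, -1.0], "grip": 0.1},
    {"rot": [0, 0, 0], "translation": [0, 0, -1.6], "grip": 0.1},
    {"rot": [0, 0, 0], "translation": [0, 0, -2.3], "grip": 0.1},
    {"rot": [0, 0, 0], "translation": [0, 0, -3.0], "grip": 0.1}
  ]
}}

```text
clock: 7.22
eef_pos: [0.5484, -0.2623, 0.1773]
tool_rot: [[-0.728, 0.685, 0.001], [0.685, 0.728, -0.0], [-0.001, 0.0, -1.0]]
contact_force: [0.0, -0.3, -6.3]
finger_gap: 0.0187
finger_force: 108.7
```

Call:
{"method": "drive_tool", "body": {
  "series": [
    {"rot": [0, 0, 0], "translation": [0, 0, -0.8], "grip": 0.1},
    {"rot": [0, 0, 0], "translation": [0, 0, -1.2], "grip": 0.1},
    {"rot": [0, 0, 0], "translation": [0, 0, -1.2], "grip": 0.1},
    {"rot": [0, 0, 0], "translation": [0, 0, -1.2], "grip": 0.1}
  ]
}}

```text
clock: 7.72
eef_pos: [0.5481, -0.2621, 0.1879]
tool_rot: [[-0.728, 0.685, -0.001], [0.685, 0.728, 0.0], [0.001, -0.0, -1.0]]
contact_force: [0.1, 0.2, -6.4]
finger_gap: 0.0184
finger_force: 108.7
```

Run:
```python
from h import *
s=state();print(s["clock"],s["eef_pos"],s["contact_force"],s["moment"])
im=snapshot("wrist"); b=snapshot("scene")
A=cv2.resize(im[:,:,::-1],(480,360));B=cv2.resize(b[230:320,190:270,::-1],(320,360),interpolation=3)
cv2.imwrite("pics/w5.png",np.hstack([A,B]))
```

```text
7.725 [ 0.54809751 -0.26207915  0.18791411] [ 0.09495739  0.2043151  -6.40656864] [-0.03065355 -0.11779327 -0.03671246]
```

View pics/w5.png

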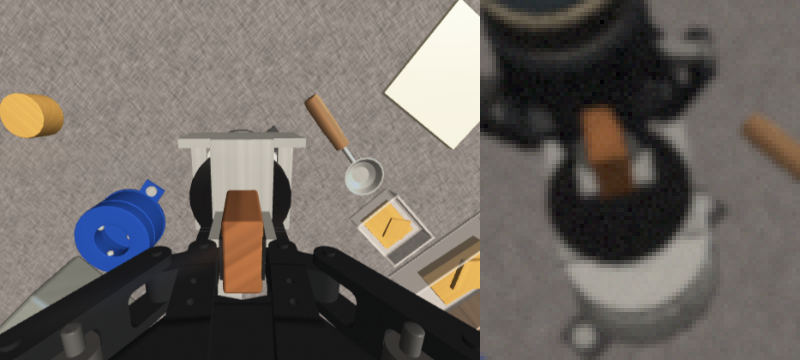

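The cap is out and sits level on the fork. I'll carry it gently to above the tile.

Call:
{"method": "drive_tool", "body": {
  "series": [
    {"rot": [0, 0, 0], "translation": [0.3, 0.7, 0], "grip": 0.1},
    {"rot": [0, 0, 0], "translation": [0.8, 2.0, 0], "grip": 0.1},
    {"rot": [0, 0, 0], "translation": [1.6, 3.9, 0], "grip": 0.1},
    {"rot": [0, 0, 0], "translation": [2.5, 6.2, 0], "grip": 0.1},
    {"rot": [0, 0, 0], "translation": [3.5, 8.8, 0], "grip": 0.1}
  ]
}}

```text
clock: 8.45
eef_pos: [0.5837, -0.172, 0.1884]
tool_rot: [[-0.729, 0.685, 0.0], [0.685, 0.729, 0.001], [0.0, 0.001, -1.0]]
contact_force: [0.6, 0.0, -6.4]
finger_gap: 0.0186
finger_force: 108.6
```

Call:
{"method": "drive_tool", "body": {
  "series": [
    {"rot": [0, 0, 0], "translation": [1.0, 2.6, 0], "grip": 0.1},
    {"rot": [0, 0, 0], "translation": [2.1, 5.2, 0], "grip": 0.1},
    {"rot": [0, 0, 0], "translation": [3.1, 7.8, 0], "grip": 0.1},
    {"rot": [0, 0, 0], "translation": [4.2, 10.4, 0], "grip": 0.1},
    {"rot": [0, 0, 0], "translation": [5.1, 12.6, 0], "grip": 0.1}
  ]
}}

```text
clock: 9.07
eef_pos: [0.6326, -0.0447, 0.1883]
tool_rot: [[-0.729, 0.684, -0.0], [0.684, 0.729, 0.001], [0.0, 0.0, -1.0]]
contact_force: [0.2, -0.0, -6.3]
finger_gap: 0.0185
finger_force: 108.7
```

Call:
{"method": "drive_tool", "body": {
  "series": [
    {"rot": [0, 0, 0], "translation": [0.7, 1.8, 0], "grip": 0.1},
    {"rot": [0, 0, 0], "translation": [1.2, 3.1, 0], "grip": 0.1},
    {"rot": [0, 0, 0], "translation": [1.5, 3.9, 0], "grip": 0.1},
    {"rot": [0, 0, 0], "translation": [1.7, 4.3, 0], "grip": 0.1},
    {"rot": [0, 0, 0], "translation": [1.7, 4.3, 0], "grip": 0.1}
  ]
}}

```text
clock: 9.7
eef_pos: [0.6493, -0.0047, 0.1883]
tool_rot: [[-0.728, 0.686, -0.0], [0.686, 0.728, -0.0], [-0.0, -0.0, -1.0]]
contact_force: [-0.4, -0.5, -6.6]
finger_gap: 0.019
finger_force: 108.8
```

Run:
```python
from h import *
s=state();print(s["clock"],s["eef_pos"],s["contact_force"],s["joints"])
im=snapshot("wrist"); b=snapshot("scene")
A=cv2.resize(im[:,:,::-1],(480,360));B=cv2.resize(b[180:270,270:350,::-1],(320,360),interpolation=3)
cv2.imwrite("pics/w6.png",np.hstack([A,B]))
```

```text
9.7 [ 0.64929328 -0.00473886  0.18826712] [-0.37807679 -0.50009002 -6.56586719] [-1.10328924e-01  3.75983617e-01  3.94629213e-01  1.58968095e+00
 -3.78873295e-04  6.44990622e-01]
```

View pics/w6.png

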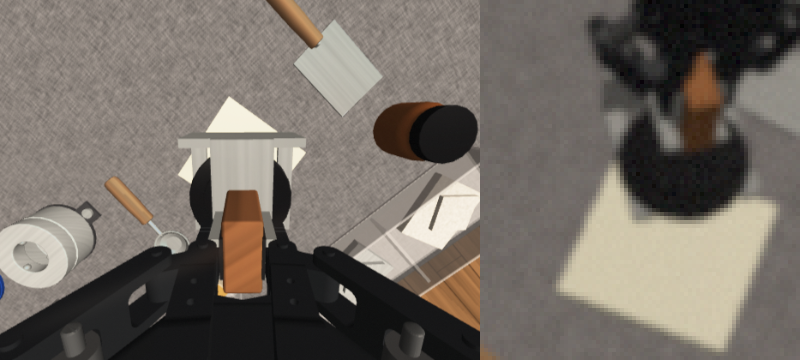

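Call:
{"method": "drive_tool", "body": {
  "series": [
    {"rot": [0, 0, 0], "translation": [0, 0, 1.2], "grip": 0.1},
    {"rot": [0, 0, 0], "translation": [0, 0, 3.2], "grip": 0.1},
    {"rot": [0, 0, 0], "translation": [0, 0, 5.2], "grip": 0.1},
    {"rot": [0, 0, 0], "translation": [0, 0, 6.8], "grip": 0.1},
    {"rot": [0, 0, 0], "translation": [0, 0, 7.5], "grip": 0.1}
  ]
}}

```text
clock: 10.42
eef_pos: [0.6481, -0.0045, 0.1111]
tool_rot: [[-0.728, 0.686, -0.003], [0.686, 0.728, 0.0], [0.003, -0.002, -1.0]]
contact_force: [-0.1, -0.2, -6.2]
finger_gap: 0.0186
finger_force: 108.4
```

Call:
{"method": "drive_tool", "body": {
  "series": [
    {"rot": [0, 0, 0], "translation": [0, 0, 0.2], "grip": 0.1},
    {"rot": [0, 0, 0], "translation": [0, 0, 0.4], "grip": 0.1},
    {"rot": [0, 0, 0], "translation": [0, 0, 0.55], "grip": 0.1},
    {"rot": [0, 0, 0], "translation": [0, 0, 0.7], "grip": 0.1},
    {"rot": [0, 0, 0], "translation": [0, 0, 0.85], "grip": 0.1}
  ]
}}

```text
clock: 11.05
eef_pos: [0.6496, -0.0044, 0.105]
tool_rot: [[-0.728, 0.685, 0.001], [0.685, 0.728, -0.0], [-0.0, 0.0, -1.0]]
contact_force: [0.3, -0.5, -6.5]
finger_gap: 0.0189
finger_force: 108.4
```

Call:
{"method": "drive_tool", "body": {
  "series": [
    {"rot": [0, 0, 0], "translation": [0, 0, 0.15], "grip": 0.1},
    {"rot": [0, 0, 0], "translation": [0, 0, 0.3], "grip": 0.1},
    {"rot": [0, 0, 0], "translation": [0, 0, 0.45], "grip": 0.1},
    {"rot": [0, 0, 0], "translation": [0, 0, 0.6], "grip": 0.1},
    {"rot": [0, 0, 0], "translation": [0, 0, 0.6], "grip": 0.1}
  ]
}}

```text
clock: 11.68
eef_pos: [0.6493, -0.0044, 0.0987]
tool_rot: [[-0.728, 0.685, -0.0], [0.685, 0.728, -0.0], [0.0, -0.0, -1.0]]
contact_force: [-0.4, 0.8, -4.3]
finger_gap: 0.0185
finger_force: 108.5
```

The wrist force is back to the puller's weight alone, so the cap rests on the tile. I'll lower a bit more, then slide the fork back.

Call:
{"method": "drive_tool", "body": {
  "series": [
    {"rot": [0, 0, 0], "translation": [0, 0, 0.3], "grip": 0.1},
    {"rot": [0, 0, 0], "translation": [0, 0, 0.3], "grip": 0.1},
    {"rot": [0, 0, 0], "translation": [0.5, 0, 0.3], "grip": 0.1},
    {"rot": [0, 0, 0], "translation": [1.0, 0, 0.3], "grip": 0.1},
    {"rot": [0, 0, 0], "translation": [1.7, 0, 0.3], "grip": 0.1}
  ]
}}

```text
clock: 12.3
eef_pos: [0.6367, 0.0076, 0.0959]
tool_rot: [[-0.728, 0.685, 0.0], [0.685, 0.728, 0.0], [-0.0, 0.0, -1.0]]
contact_force: [1.1, -0.2, -3.3]
finger_gap: 0.0188
finger_force: 108.7
```

Call:
{"method": "drive_tool", "body": {
  "series": [
    {"rot": [0, 0, 0], "translation": [1, 0, 0], "grip": 0.1},
    {"rot": [0, 0, 0], "translation": [2, 0, 0], "grip": 0.1},
    {"rot": [0, 0, 0], "translation": [3, 0, 0], "grip": 0.1},
    {"rot": [0, 0, 0], "translation": [4, 0, 0], "grip": 0.1},
    {"rot": [0, 0, 0], "translation": [5, 0, 0], "grip": 0.1}
  ]
}}

```text
clock: 12.92
eef_pos: [0.6, 0.042, 0.0959]
tool_rot: [[-0.728, 0.685, 0.0], [0.685, 0.728, -0.0], [-0.0, 0.0, -1.0]]
contact_force: [-0.9, -1.0, -4.3]
finger_gap: 0.0188
finger_force: 108.7
```

Call:
{"method": "drive_tool", "body": {
  "series": [
    {"rot": [0, 0, 0], "translation": [1, 0, 0], "grip": 0.1},
    {"rot": [0, 0, 0], "translation": [2, 0, 0], "grip": 0.1},
    {"rot": [0, 0, 0], "translation": [3, 0, 0], "grip": 0.1},
    {"rot": [0, 0, 0], "translation": [3.5, 0, 0], "grip": 0.1},
    {"rot": [0, 0, 0], "translation": [3.5, 0, 0], "grip": 0.1}
  ]
}}

```text
clock: 13.55
eef_pos: [0.5749, 0.0657, 0.0959]
tool_rot: [[-0.729, 0.685, 0.0], [0.685, 0.729, -0.0], [-0.0, 0.0, -1.0]]
contact_force: [1.1, 0.0, -4.4]
finger_gap: 0.0181
finger_force: 108.7
```

Run:
```python
from h import *
s=state();print(s["clock"],s["eef_pos"],s["contact_force"])
im=snapshot("top"); b=snapshot("scene")
A=cv2.resize(im[150:270,220:340,::-1],(400,400),interpolation=3);B=cv2.resize(b[170:270,250:350,::-1],(400,400),interpolation=3)
cv2.imwrite("pics/w7.png",np.hstack([A,B]))
```

```text
13.55 [0.57490736 0.06571904 0.09588886] [ 1.13472898  0.04299093 -4.43764282]
```

View pics/w7.png

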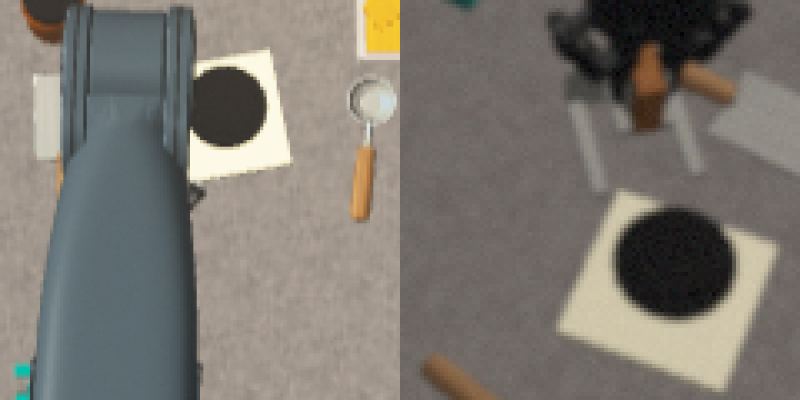

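The cap stands in the middle of the tile and the fork is clear of it. I'll take the puller back to its original place.

Call:
{"method": "drive_tool", "body": {
  "series": [
    {"rot": [0, 0, 0], "translation": [0.5, -1, -1], "grip": 0.1},
    {"rot": [0, 0, 0], "translation": [1.5, -3.5, -1], "grip": 0.1},
    {"rot": [0, 0, 0], "translation": [3, -7, -1], "grip": 0.1},
    {"rot": [0, 0, 0], "translation": [4.3, -10.5, -1], "grip": 0.1},
    {"rot": [0, 0, 0], "translation": [5.1, -12.5, -1], "grip": 0.1}
  ]
}}

```text
clock: 14.28
eef_pos: [0.4504, 0.0085, 0.1065]
tool_rot: [[-0.728, 0.686, -0.0], [0.686, 0.728, -0.001], [-0.0, -0.0, -1.0]]
contact_force: [-0.2, -0.1, -4.5]
finger_gap: 0.0185
finger_force: 108.9
```

Call:
{"method": "drive_tool", "body": {
  "series": [
    {"rot": [0, 0, 0], "translation": [0, 0, 0], "grip": 0.1},
    {"rot": [0, 0, 0], "translation": [0, 0, 1.2], "grip": 0.1},
    {"rot": [0, 0, 0], "translation": [0, 0, 2.4], "grip": 0.1},
    {"rot": [0, 0, 0], "translation": [0, 0, 3.1], "grip": 0.1},
    {"rot": [0, 0, 0], "translation": [0, 0, 3.5], "grip": 0.1}
  ]
}}

```text
clock: 14.9
eef_pos: [0.4518, 0.0096, 0.0695]
tool_rot: [[-0.729, 0.685, -0.002], [0.685, 0.729, 0.0], [0.002, -0.001, -1.0]]
contact_force: [-0.3, -0.6, -4.3]
finger_gap: 0.0185
finger_force: 109.1
```

Call:
{"method": "drive_tool", "body": {
  "series": [
    {"rot": [0, 0, 0], "translation": [0, 0, 0.1], "grip": 0.1},
    {"rot": [0, 0, 0], "translation": [0, 0, 0.2], "grip": 0.1},
    {"rot": [0, 0, 0], "translation": [0, 0, 0.3], "grip": 0.1},
    {"rot": [0, 0, 0], "translation": [0, 0, 0.4], "grip": 0.1},
    {"rot": [0, 0, 0], "translation": [0, 0, 0.4], "grip": 0.1}
  ]
}}

```text
clock: 15.52
eef_pos: [0.4522, 0.0094, 0.0669]
tool_rot: [[-0.728, 0.685, 0.0], [0.685, 0.728, -0.0], [-0.0, 0.0, -1.0]]
contact_force: [0.2, 0.3, -4.2]
finger_gap: 0.0185
finger_force: 109.1
```

Call:
{"method": "drive_tool", "body": {
  "series": [
    {"rot": [0, 0, 0], "translation": [0, 0, 0.05], "grip": 0.1},
    {"rot": [0, 0, 0], "translation": [0, 0, 0.1], "grip": 0.1},
    {"rot": [0, 0, 0], "translation": [0, 0, 0.15], "grip": 0.1},
    {"rot": [0, 0, 0], "translation": [0, 0, 0.15], "grip": 0.1}
  ]
}}

```text
clock: 16.02
eef_pos: [0.4523, 0.0094, 0.066]
tool_rot: [[-0.728, 0.685, 0.0], [0.685, 0.728, -0.0], [-0.0, 0.0, -1.0]]
contact_force: [-3.0, 0.2, 2.2]
finger_gap: 0.0184
finger_force: 109.9
```

Call:
{"method": "drive_tool", "body": {
  "series": [
    {"rot": [0, 0, 0], "translation": [0, 0, 0], "grip": 0.5},
    {"rot": [0, 0, 0], "translation": [0, 0, 0], "grip": 0.8},
    {"rot": [0, 0, 0], "translation": [0, 0, 0], "grip": 1},
    {"rot": [0, 0, 0], "translation": [0, 0, 0], "grip": 1},
    {"rot": [0, 0, 0], "translation": [0, 0, 0], "grip": 1}
  ],
  "grip_force": 20
}}

```text
clock: 16.65
eef_pos: [0.4523, 0.0094, 0.0653]
tool_rot: [[-0.728, 0.685, 0.0], [0.685, 0.728, -0.0], [-0.0, 0.0, -1.0]]
contact_force: [0.3, -0.4, -0.9]
finger_gap: 0.0851
finger_force: 0.0
```

Call:
{"method": "drive_tool", "body": {
  "series": [
    {"rot": [0, 0, 0], "translation": [0, 0, -1], "grip": 1},
    {"rot": [0, 0, 0], "translation": [0, 0, -4], "grip": 1},
    {"rot": [0, 0, 0], "translation": [0, 0, -8], "grip": 1},
    {"rot": [0, 0, 0], "translation": [0, 0, -13], "grip": 1},
    {"rot": [0, 0, 0], "translation": [0, 0, -18], "grip": 1}
  ]
}}

```text
clock: 17.27
eef_pos: [0.4521, 0.0094, 0.2475]
tool_rot: [[-0.728, 0.685, 0.001], [0.685, 0.728, -0.0], [-0.001, 0.001, -1.0]]
contact_force: [0.8, -0.4, -0.0]
finger_gap: 0.0854
finger_force: 0.0
```

Call:
{"method": "drive_tool", "body": {
  "series": [
    {"rot": [0, 0, 0], "translation": [0, 0, 0], "grip": 1},
    {"rot": [0, 0, 0], "translation": [0, 0, 0], "grip": 1},
    {"rot": [0, 0, 0], "translation": [0, 0, 0], "grip": 1}
  ]
}}

```text
clock: 17.65
eef_pos: [0.4514, 0.0095, 0.2438]
tool_rot: [[-0.728, 0.685, -0.003], [0.685, 0.728, 0.0], [0.002, -0.002, -1.0]]
contact_force: [0.5, -0.0, 0.1]
finger_gap: 0.0852
finger_force: 0.0
```

Run:
```python
from h import *
s=state();print(s["clock"],s["eef_pos"],s["contact_force"],s["finger_gap"])
im=snapshot("wrist"); b=snapshot("scene")
A=cv2.resize(im[:,:,::-1],(480,360));B=cv2.resize(b[170:270,240:330,::-1],(320,360),interpolation=3)
cv2.imwrite("pics/w8.png",np.hstack([A,B]))
```

```text
17.65 [0.45144925 0.00948793 0.24377905] [ 0.48504602 -0.04693199  0.12914851] 0.08519182835299005
```

View pics/w8.png

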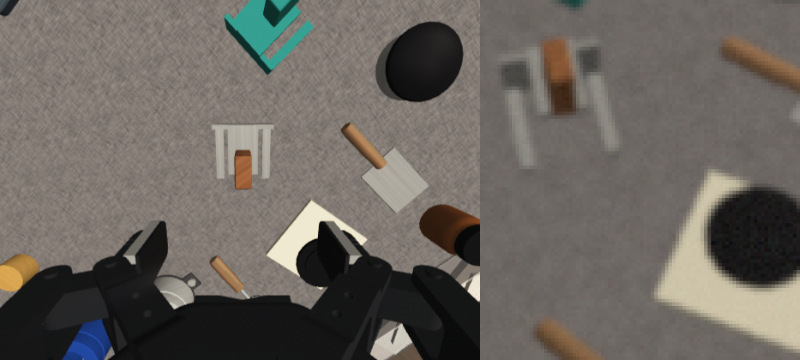

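The puller stands free on the bench at (243,155), the cap stands on the tile, and the gripper is clear of everything.

```bash
python3 -c "
from bench import *
print(hand_in())"
```

```text
the job is handed in; nothing more can be done
None
```

The job is handed in, though the hand-in returned no verdict: the cap popped off and stands upright near the middle of the white tile, the puller is back on the bench and released, and the bystanders in the last pictures looked undisturbed (18 s of 72 s used).

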